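# Clamp a board in the drilling jig with its cam lever

## Robot

A 6-joint arm with a two-finger parallel gripper is mounted at the origin on the work surface. World frame = base frame: x ahead of the robot, y to its left, z up, the work surface at z = 0. Lengths are in m, angles in degrees, forces in N, time in s.
With the tool pointing down it reaches from about 0.25 to 0.725 m from the base axis. Payload 4 kg.
Tool frame: the origin (TCP) lies where the fingers leave the gripper's body, on its centre line; the fingertips stand 73 mm ahead of it and the grasp point (between the pads) lies ahead of it (robot.grip_point_offset is the z of the grasp point in the tool frame, in m); z points along the fingers, y is the line along which they close (so a half turn about z gives the same grasp; the last joint's range is limited). The gripper opens to 85 mm and grips with 20 to 120 N. Pads are 22 mm wide; open, the fingers measure 114 mm over their backs; the gripper's body (76 mm by 85 mm) begins 54 mm behind the grasp point. The pads swing forward as they close: fully open they stand 13 mm farther back than shut.
Start: joints at [-76.547, 13.785, 0.286, 76.501, 0, 90], TCP at [0.116, -0.486, 0.304] pointing down, gripper open.
Joint ranges: [-155.79, 155.79], [-60.16, 107.12], [-62.33, 73.08], [-114, 123.19], [-81.49, 82.49], [-180, 180]. Speed limits (degrees/s): [159.86, 159.86, 180, 180, 180, 180].

## Interface

Orientations are given as a 3x3 rotation matrix whose columns are the frame's x, y, z axes.
In Python, from rig import robot gives the robot as it stands. The module is installed in compiled form; this text tells all that it offers.
- The arm moves only by the tool move_arm, never from a script. Its argument "deltas" is text: rows parted by semicolons, each of 5 numbers parted by spaces: the shift along the tool's x, y, z in m, then the turn about the tool's z in rad, then the finger opening in m, from 0 to 0.0854. In form: x y z roll jaw; .... A call has exactly 5 rows; each row shifts and turns the commanded pose from where the row before left it, along the tool's axes as they then stand; what a row does not reach is not made up. A row lasts 1/10 s, in which the tool goes at most 50 mm and 8.59 degrees, less where a joint would pass 70% of its speed; a pose out of reach is approached as far as the arm can. A call with a gripper value outside its range is refused whole. The fingers move at their own pace and stop on an object; "squeeze" is the grip in N (left out, the last holds). Time passes only in rows, so rows that do not move let the fingers close, or fill a call up. It gives the time, the measured TCP pose, the force, the opening and the grip force at its end, in the units of the state.
- robot.get_obs(): the state, without advancing time (a new reading comes with each control period).
- robot.grab_frame(name): name is "scene" or "top"; returns (picture, depth): 384x512x3 uint8, red, green, blue; 384x512 float32, m along the optical axis (not along the pixel's ray), 0 where there is no reading.
- robot.camera_model(name): a dict with "fx", "fy", "cx", "cy" (pixels), "R" (3x3) and "t" (3): a world point X has camera coordinates R X + t. Camera axes: x right, y down, z forward; pixel columns grow to the right and rows downward; lengths in m; the calibration is good to about 2 mm. A picture is of the moment at which its call begins. camera_model takes no time and is no camera call.
- robot.job_done(): hands the job in; it is judged then, once.
The state is a dict: "t": time; "q": joint angles; "qd": joint speeds; "effort": joint torques, N m; "ee_pos": TCP position; "eef_rot": TCP orientation; "wrist_force": force on the tool from outside, world axes, zero at the start; "torque": the same for the moment, N m; "finger_gap": finger opening in m; "grip_force": force on a finger pad.
Only numpy, scipy, OpenCV 4.12 (cv2) and the standard library are available. Lean on these libraries where they do the work, as an engineer would, in place of code of your own. Each camera call takes 0.05 s, during which the arm holds its last target. There are 200 camera calls.

## Task

Clamp the marked board in the drilling jig, ready for drilling: with a fingertip, slide the board along the fence until its end is fully home against the end stop, and then push the arm of the wooden cam lever round with one finger until the cam holds the board tight against the fence. Only push: the board stays flat on the jig and nothing is picked up. Leave the other things on the bench where they are, and finish clear of everything with the board still clamped square in the corner.

Things in the scene. Friction and masses are not known exactly. Their poses are not given: they have to be found in the camera images.
- jig: Drilling jig screwed to the bench: grey base 380 x 300 x 18 mm with a beech fence and end stop standing 36 mm above it. Origin on the table surface under the base (base y -145..155 mm); x runs along the fence towards the end stop. Fence's inner face: plane y = -105 mm. End stop's inner face: plane x = 120, y -92..-7 mm. With the board home in the corner its origin is at x 30, y -55 mm.
- board: Loose pine board 180 (x) x 100 (y) x 20 mm, about 0.2 kg, pencilled cross and circle on top, flat on the jig's base, long side along the fence. Origin: centre of its underside (18 mm above the table). It starts 20 to 50 mm short of the end stop, 2 to 4 mm off the fence, within 0.02 rad of the jig's axes. A push of 1 to 3 N on its end face slides it.
- cam_clamp: Fixed part of the cam clamp, carrying the lever: steel plate 86 x 40 x 4 mm on the jig's aluminium track, with the pivot bolt (35 mm high) and a stop pin between arm and board. Origin on the pivot axis at the jig's top face (18 mm above the table), always at y = 27 mm in the jig's frame; axes parallel to the jig's.
- cam_lever (a joint): Lever angle, rad. 0: arm points straight away from the fence (jig's +y); grows anticlockwise from above, towards the jig's -x; limit 1.45 (stop pin), almost parallel to the fence. Starts at -0.2..0.15, stays where left; loose it takes 2 N at 100 mm. It brings the board to the fence, bites at about 1.17, is tight near 1.3, where 10 to 15 N at 100 mm stalls; friction locks it.
- lever_tip (a point): Centre of the lever's round end (radius 13.5 mm) on its top face, 42 mm above the table, 126.5 mm from the pivot axis. Cam and arm are one piece of dark hardwood 20 mm thick (22 to 42 mm above the table): an eccentric disc of radius 28 mm round the pivot and a straight arm 22 mm wide. Push on the arm's side 90 to 120 mm from the pivot.
- glue: Bystander: white glue bottle, 48 mm across, 130 mm tall, standing on the table behind the fence, near the fence's -x end. Origin at its underside.
- spacer: Bystander: loose plywood block 45 x 45 x 30 mm lying on the jig's base between the end stop and the +y corner. Origin at its underside.
- tape: Bystander: yellow tape measure 72 x 40 x 66 mm, standing on the table behind the fence. Origin at its underside.
- square: Bystander: try square lying on the table on the lever's side: dark wooden stock 22 x 125 x 18 mm with a steel blade reaching 205 mm along its x. Origin under the middle of the stock.
- mallet: Bystander: wooden mallet lying on the table: head 65 x 110 x 76 mm at the +x end of a handle 28 mm thick, 250 mm long. Origin on the table under the handle's middle.
- pencil: Bystander: pencil 164 mm long, 9 mm thick, lying along its x on the table just behind the fence. Origin under its middle.
There are look-alikes about, which are no part of the job. What is shaped like the board but orange or pink is not meant.

How it is judged (in metres and radians):
On the way:
1. the board's end is home against the end stop (within 2.5 mm) while the lever is still open (below 0.9 rad) (x of board in the frame of jig above 0.0275 m and value of joint cam_lever below 0.9 rad), for 0.2 s.
At the end, for the whole second after the job is handed in: The board lies flat on the jig in the corner: its end within 2.5 mm of the end stop, its edge within 2 mm of the fence, square to it within 0.012 rad; the lever is past 1.1 rad and the cam presses on the board with more than 15 N, everything at rest (x of board in the frame of jig between 0.0275 and 0.034 m and y of board in the frame of jig between -0.059 and -0.053 m and angle between the x axis of board and the x axis of jig, either way round below 0.012 rad and height (world z) of board below 0.021 m and angle between board's own z axis and vertical below 0.03 rad and value of joint cam_lever above 1.1 rad and contact force between cam_clamp and board above 15 N and linear speed of board below 0.01 m/s); the robot touches nothing.
It fails at once if the board is lifted or tipped (more than 6 mm off the jig or 0.12 rad) (height (world z) of board above 0.024 m or angle between board's own z axis and vertical above 0.12 rad).
It fails at once if another thing on the bench (glue bottle, block, tape measure, square, mallet, pencil) is moved by more than 20 mm (distance of any of glue, spacer, tape, square, mallet, pencil from where it was at the start of the episode above 0.02 m).
It also fails if it takes over 54 s, if anything falls off the work surface, if the arm or the gripper's body presses on something with over 40 N, if the wrist force passes 120 N, or if a joint passes its speed limit or range.

## Working session

There is one attempt and no reset: what is moved stays moved. The work goes in short steps, Python scripts to look and compute and a tool call to move; the robot and the scene stay as the last step left them, time stands still between calls to the robot, and variables do not carry over. Pictures are saved under pics/ and viewed, at most 10 in all, crops included, and the job is handed in when it is done.

Besides the shell and the picture viewer there is one more tool, called after "Request:" as a command line: name --argument value ..., lists and objects as JSON in quotes. move_arm: Moves the arm, as the interface text tells. Its arguments: {"type":"object","properties":{"deltas":{"type":"string"},"squeeze":{"type":"number"}},"required":["deltas"]}

```bash
mkdir -p pics; python3 - <<'E'
from rig import robot
import cv2,numpy as np
for n in("top","scene"):
    p,d=robot.grab_frame(n); cv2.imwrite(f"pics/{n}0.png",p[:,:,::-1]); np.savez(f"{n}0.npz",p=p,d=d)
    m=robot.camera_model(n); print(n,m["fx"],m["cx"],m["cy"],m["R"],m["t"])
o=robot.get_obs(); print(o, robot.grip_point_offset)
E
```

```text
top 427.5095723168031 253.83389948190356 188.10932991074893 [[-0.00325301 -0.99967839 -0.02515043]
 [-0.99525159  0.00568325 -0.09716986]
 [ 0.09728154  0.02471491 -0.99494999]] [-0.01160333  0.48140094  1.33818556]
scene 426.1369669683861 259.6916916700878 190.1388763475794 [[ 0.36956251  0.9290906  -0.01463577]
 [ 0.61033957 -0.25458992 -0.75011305]
 [-0.7006491   0.26828088 -0.66114765]] [-0.15351429 -0.2390697   1.48125413]
{'t': 0.1, 'q': array([-7.65473333e+01,  1.38279955e+01,  2.23891445e-01,  7.64999265e+01,
        3.03690478e-04,  9.00002896e+01]), 'qd': array([ 0.05263839, -0.11714161,  0.22679854, -0.03410793, -0.06128517,
        0.01487671]), 'effort': array([ 3.15969291e-04, -3.73138261e+01,  2.53010023e+01,  1.08316244e-02,
       -5.19547677e-05,  3.24597842e-06]), 'ee_pos': array([ 0.11622906, -0.48589164,  0.30311722]), 'eef_rot': array([[ 9.72563621e-01,  2.32636688e-01, -4.17246992e-04],
       [ 2.32637062e-01, -9.72562016e-01,  1.76708924e-03],
       [ 5.29121119e-06, -1.81567382e-03, -9.99998352e-01]]), 'wrist_force': array([ 1.02768127, -0.52435752,  0.33449076]), 'torque': array([ 0.06071134, -0.00137166,  0.05365394]), 'grip_force': 0.0, 'finger_gap': 0.08524099338773825} 0.0539
```

View pics/top0.png

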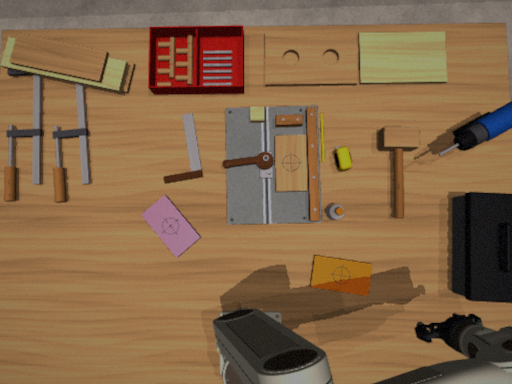

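View pics/scene0.png

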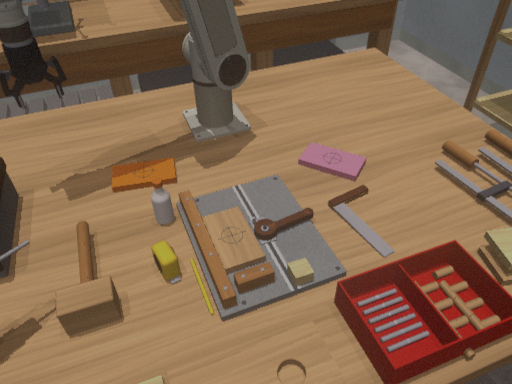

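Top view: jig with grey base at cols 226–320, rows 106–224. The fence is on the right (col 314), end stop at (289,119), board around (291,163), lever pivot (265,160) with its tip near (228,163). The jig's axes are nearly the world axes. Next I'll measure finer.

```bash
cat > h.py <<'E'
from rig import robot
import cv2,numpy as np
def ray(n,uv,z):
    m=robot.camera_model(n); uv=np.atleast_2d(np.asarray(uv,float))
    d=np.c_[(uv[:,0]-m["cx"])/m["fx"],(uv[:,1]-m["cy"])/m["fy"],np.ones(len(uv))]@m["R"]
    c=-m["R"].T@m["t"]; return (c+d*((z-c[2])/d[:,2])[:,None])[:,:2]
E
python3 - <<'E'
from h import *
p=np.load("top0.npz")["p"]
h=cv2.cvtColor(p,cv2.COLOR_RGB2HSV)
roi=np.zeros(p.shape[:2],np.uint8); roi[95:235,215:330]=255
def big(m,k=0):
    c=sorted(cv2.findContours(m,cv2.RETR_EXTERNAL,cv2.CHAIN_APPROX_NONE)[0],key=cv2.contourArea)[::-1]; return c[k]
g=((h[...,1]<60)*255).astype(np.uint8)&roi
g=cv2.morphologyEx(g,cv2.MORPH_OPEN,np.ones((3,3)))
r=cv2.minAreaRect(big(g)); print("base",r, ray("top",cv2.boxPoints(r),.018))
for nm,pt in(("board",(283,150)),("fence",(314,150)),("stop",(282,119)),("lever",(245,161)),("plate",(265,174))): print(nm,p[pt[1],pt[0]],h[pt[1],pt[0]])
c=p[100:230,218:328]; cv2.imwrite("pics/c.png",cv2.resize(c,None,fx=4.6,fy=4.6,interpolation=cv2.INTER_CUBIC)[:,:,::-1])
E
```

```text
base ((267.3570251464844, 193.3521728515625), (59.54203796386719, 82.07083129882812), 88.66777801513672) [[ 0.55862113  0.07693022]
 [ 0.56292466 -0.18658605]
 [ 0.37267346 -0.18800926]
 [ 0.3675939   0.07191951]]
board [168 132  86] [ 17 124 168]
fence [150  96  53] [ 13 165 150]
stop [143 130 127] [  6  29 143]
lever [83 46 29] [  9 166  83]
plate [153 147 148] [175  10 153]
```

View pics/c.png

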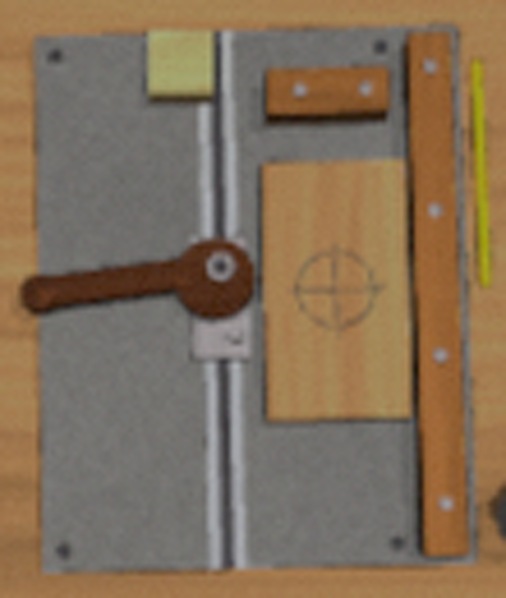

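The crop shows base corners (36,38), (458,27), (43,571), (473,561), board corners (262,163), (405,158), (412,419), (267,421), the pivot at (221,266), and the round end of the lever at about (38,294).

```bash
python3 - <<'E'
from h import *
np.set_printoptions(precision=4,suppress=True)
f=lambda P,z:ray("top",(np.array(P,float)+.5)/4.6-.5+[218,100],z)
B=f([(36,38),(458,27),(43,571),(473,561)],.018); print("base\n",B)
src=np.array([(.19,.155),(.19,-.145),(-.19,.155),(-.19,-.145)])
def fit(a,b):
    ac,bc=a-a.mean(0),b-b.mean(0); th=np.arctan2((ac[:,0]*bc[:,1]-ac[:,1]*bc[:,0]).sum(),(ac*bc).sum())
    R=np.array([[np.cos(th),-np.sin(th)],[np.sin(th),np.cos(th)]]); t=b.mean(0)-R@a.mean(0); print("yaw",th,"t",t,"res",np.abs(b-a@R.T-t).max()); return R,t
R,t=fit(src,B); J=lambda X:(X-t)@R
b=f([(262,163),(405,158),(412,419),(267,421)],.038); print("board jig\n",J(b),"\nworld\n",b,b.mean(0))
print("fence in",J(f([(408,34),(424,553)],.054)),"stop face bottomtop",J(f([(266,115),(387,118)],.054)))
print("pivot",J(f([(221,266)],.053)),"tip",J(f([(37,295)],.042)),"world",f([(221,266)],.053),f([(37,295)],.042))
E
```

```text
base
 [[ 0.7454  0.0782]
 [ 0.7502 -0.2202]
 [ 0.3686  0.0721]
 [ 0.3744 -0.2238]]
yaw 0.014777365067716963 t [ 0.5597 -0.0784] res 0.0025117636749919514
board jig
 [[ 0.0896 -0.0036]
 [ 0.0907 -0.1024]
 [-0.0905 -0.1018]
 [-0.0898 -0.003 ]] 
world
 [[ 0.6493 -0.0807]
 [ 0.652  -0.1795]
 [ 0.4708 -0.1816]
 [ 0.47   -0.0827]] [ 0.5605 -0.1311]
fence in [[ 0.1737 -0.1054]
 [-0.1821 -0.1055]] stop face bottomtop [[ 0.1194 -0.0067]
 [ 0.1153 -0.0893]]
pivot [[0.0155 0.0263]] tip [[0.     0.1531]] world [[ 0.5748 -0.0519]] [[0.5575 0.0747]]
```

Jig frame: origin (0.560, −0.078), yaw 0.015. The board is about 30 mm short of the stop and the lever is at about 0.12 rad. I'll align the tool with the jig axes, close the fingers, and go behind the board.

Request:
move_arm --deltas "0 0 0 0.11 0; 0 0 0 0.11 0; 0.0335 -0.0346 0 0 0; 0.0335 -0.0346 0 0 0; 0.0335 -0.0346 0 0 0" --squeeze 20

```text
t: 0.6
ee_pos: [0.2157, -0.3797, 0.3033]
eef_rot: [[1.0, 0.013, -0.0], [0.013, -1.0, 0.001], [-0.0, -0.001, -1.0]]
wrist_force: [1.0, 0.3, -0.2]
finger_gap: 0.0125
grip_force: 0.0
```

Request:
move_arm --deltas "0.0335 -0.0346 0 0 0; 0.0335 -0.0346 0 0 0; 0.0335 -0.0346 0 0 0; 0.0335 -0.0346 0 0 0; 0.0335 -0.0346 0 0 0"

```text
t: 1.1
ee_pos: [0.381, -0.2038, 0.3037]
eef_rot: [[1.0, 0.015, -0.0], [0.015, -1.0, -0.0], [-0.0, 0.0, -1.0]]
wrist_force: [-0.1, -0.0, 0.3]
finger_gap: 0.0002
grip_force: 0.0
```

Request:
move_arm --deltas "0.0335 -0.0346 0 0 0; 0.0335 -0.0346 0 0 0; 0 0 0 0 0; 0 0 0 0 0; 0 0 0 0 0"

```text
t: 1.6
ee_pos: [0.4454, -0.1358, 0.3035]
eef_rot: [[1.0, 0.014, -0.001], [0.014, -1.0, -0.0], [-0.001, -0.0, -1.0]]
wrist_force: [0.2, -0.7, 0.4]
finger_gap: 0.0
grip_force: 0.0
```

```bash
cat >> h.py <<'E'
np.set_printoptions(precision=4,suppress=True)
Y=.0148; T=np.array([.5597,-.0784]); RJ=np.array([[np.cos(Y),-np.sin(Y)],[np.sin(Y),np.cos(Y)]])
def st():
    o=robot.get_obs(); e=o["ee_pos"]; r=o["eef_rot"]
    print("t",o["t"],"jig",(e[:2]-T)@RJ,"tipz",e[2]-.073,"toolyaw-jig",np.arctan2(r[1,0],r[0,0])-Y,"z",r[:,2],"F",o["wrist_force"],"gap",o["finger_gap"])
E
python3 -c "from h import *;st();print((ray('top',(336,212),.13)-T)@RJ)"
```

```text
t 1.6 jig [-0.1152 -0.0557] tipz 0.230524585298516 toolyaw-jig -0.0007595490329808646 z [-0.0014 -0.     -1.    ] F [ 0.1762 -0.7012  0.4295] gap 9.965589361490295e-06
[[-0.1625 -0.1741]]
```

Request:
move_arm --deltas "0 0 0.045 0 0; 0 0 0.045 0 0; 0 0 0.045 0 0; 0 0 0.04 0 0; 0 0 0.028 0 0"

```text
t: 2.1
ee_pos: [0.4436, -0.1366, 0.0986]
eef_rot: [[1.0, 0.011, -0.003], [0.011, -1.0, 0.001], [-0.003, -0.001, -1.0]]
wrist_force: [-0.1, -0.0, -0.1]
finger_gap: -0.0001
grip_force: 0.0
```

Request:
move_arm --deltas "0.004 0 0 0 0; 0.004 0 0 0 0; 0.004 0 0 0 0; 0.004 0 0 0 0; 0.004 0 0 0 0"

```text
t: 2.6
ee_pos: [0.4672, -0.1354, 0.1024]
eef_rot: [[1.0, 0.015, 0.002], [0.015, -1.0, -0.001], [0.002, 0.001, -1.0]]
wrist_force: [-1.0, 0.3, 0.9]
finger_gap: -0.0
grip_force: 0.5
```

```bash
python3 -c "from h import *;st()"
```

```text
t 2.6 jig [-0.0933 -0.0556] tipz 0.029358553209054172 toolyaw-jig -0.00012627292315179825 z [ 0.0023 -0.0009 -1.    ] F [-0.9931  0.2613  0.9189] gap -3.107117659492167e-05
```

Request:
move_arm --deltas "0.003 0 0.003 0 0; 0.003 0 0 0 0; 0.003 0 0 0 0; 0.003 0 0 0 0; 0.003 0 0 0 0"

```text
t: 3.1
ee_pos: [0.4814, -0.1348, 0.0978]
eef_rot: [[1.0, 0.015, -0.0], [0.015, -1.0, 0.0], [-0.0, -0.0, -1.0]]
wrist_force: [-0.4, 0.3, 0.2]
finger_gap: -0.0003
grip_force: 0.4
```

Request:
move_arm --deltas "0.002 0 0 0 0; 0.001 0 0 0 0; 0.001 0 0 0 0; 0.001 0 0 0 0; 0 0 0 0 0"

```text
t: 3.6
ee_pos: [0.4863, -0.1348, 0.0979]
eef_rot: [[1.0, 0.015, 0.0], [0.015, -1.0, 0.0], [0.0, -0.0, -1.0]]
wrist_force: [0.9, -0.3, 0.9]
finger_gap: 0.0001
grip_force: 0.1
```

```bash
python3 -c "from h import *;st()"
```

```text
t 3.6 jig [-0.0742 -0.0553] tipz 0.024905180389560355 toolyaw-jig 7.099282827847421e-05 z [ 0.0003  0.     -1.    ] F [ 0.8601 -0.2812  0.8518] gap 6.0735416159562716e-05
```

Request:
move_arm --deltas "0.001 0 0 0 0; 0.001 0 0 0 0; 0.001 0 0 0 0; 0.001 0 0 0 0; 0 0 0 0 0"

```text
t: 4.1
ee_pos: [0.4904, -0.1347, 0.0979]
eef_rot: [[1.0, 0.015, 0.0], [0.015, -1.0, -0.0], [0.0, 0.0, -1.0]]
wrist_force: [-1.1, 0.4, 0.1]
finger_gap: 0.0002
grip_force: 0.1
```

```bash
python3 - <<'E'
from h import *
st(); p,d=robot.grab_frame("top"); cv2.imwrite("pics/c2.png",cv2.resize(p[100:230,218:328],None,fx=4.6,fy=4.6,interpolation=cv2.INTER_CUBIC)[:,:,::-1])
p,d=robot.grab_frame("scene"); cv2.imwrite("pics/s2.png",cv2.resize(p[160:320,160:360],None,fx=3.7,fy=3.7,interpolation=cv2.INTER_CUBIC)[:,:,::-1])
E
```

```text
t 4.1 jig [-0.0701 -0.0553] tipz 0.024943187268858788 toolyaw-jig 8.587721360560699e-05 z [ 0.0004 -0.     -1.    ] F [-1.0562  0.3996  0.1016] gap 0.00018347701048613345
```

View pics/s2.png

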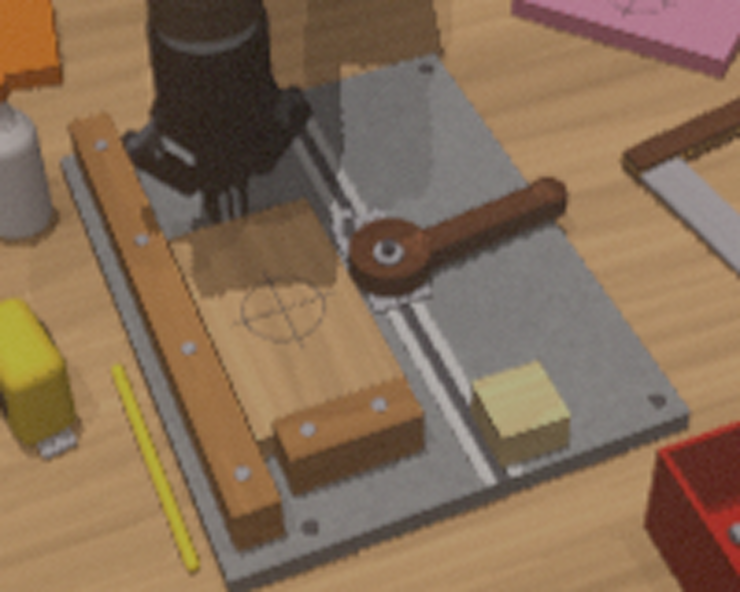

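The board is nearly at the end stop: its front edge runs under the stop's top at (280,440). There is no stall force yet, so I'll push on gently.

Request:
move_arm --deltas "0.001 0 0 0 0; 0.001 0 0 0 0; 0 0 0 0 0; 0 0 0 0 0; 0 0 0 0 0"

```text
t: 4.7
ee_pos: [0.4915, -0.1346, 0.0978]
eef_rot: [[1.0, 0.015, -0.002], [0.015, -1.0, 0.0], [-0.002, -0.0, -1.0]]
wrist_force: [-4.6, -0.6, 3.6]
finger_gap: 0.0003
grip_force: 2.2
```

Request:
move_arm --deltas "0.001 0 0 0 0; 0.001 0 0 0 0; 0 0 0 0 0; 0 0 0 0 0; 0 0 0 0 0"

```text
t: 5.2
ee_pos: [0.4917, -0.1346, 0.0974]
eef_rot: [[1.0, 0.014, -0.005], [0.014, -1.0, 0.0], [-0.005, -0.0, -1.0]]
wrist_force: [-8.1, 0.2, 5.0]
finger_gap: 0.0003
grip_force: 4.2
```

```bash
python3 -c "from h import *;st()"
```

```text
t 5.2 jig [-0.0688 -0.0552] tipz 0.024416385626016016 toolyaw-jig -0.000439336684415214 z [-0.0053  0.     -1.    ] F [-8.1413  0.1767  5.0225] gap 0.0003490702186353074
```

The push stalls at 8 N, so the board is home. I'll back off, rise, and travel to the lever.

Request:
move_arm --deltas "-0.006 0 0 0 0; -0.008 0 0 0 0; 0 0 -0.03 0 0; 0 0 -0.035 0 0; 0 0 -0.035 0 0" --squeeze 60

```text
t: 5.7
ee_pos: [0.4802, -0.1348, 0.1989]
eef_rot: [[1.0, 0.015, 0.001], [0.015, -1.0, 0.0], [0.001, -0.0, -1.0]]
wrist_force: [1.0, -0.4, -0.8]
finger_gap: -0.0003
grip_force: 0.0
```

Request:
move_arm --deltas "0.024 -0.038 0 -0.06 0; 0.024 -0.038 0 -0.06 0; 0.024 -0.038 0 0 0; 0.024 -0.038 0 0 0; 0.024 -0.038 0 0 0"

```text
t: 6.2
ee_pos: [0.5817, 0.0676, 0.1983]
eef_rot: [[0.991, 0.134, 0.002], [0.134, -0.991, 0.001], [0.002, -0.0, -1.0]]
wrist_force: [0.2, -1.3, -0.2]
finger_gap: -0.0004
grip_force: 0.0
```

```bash
python3 - <<'E'
from h import *
st(); p,d=robot.grab_frame("top"); cv2.imwrite("pics/c3.png",cv2.resize(p[100:230,218:328],None,fx=4.6,fy=4.6,interpolation=cv2.INTER_CUBIC)[:,:,::-1])
E
```

```text
t 6.2 jig [0.0242 0.1457] tipz 0.12528677655395898 toolyaw-jig 0.11994886301496469 z [ 0.0023  0.0007 -1.    ] F [ 0.2453 -1.2502 -0.2151] gap -0.00038944856972015
```

View pics/c3.png

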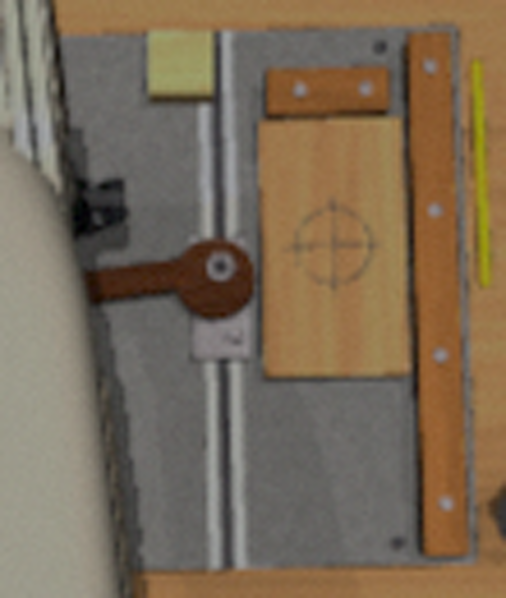

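The board (top edge at row 118) now abuts the end stop. The lever is unmoved and the finger is beside it. Next: correct the position and descend.

Request:
move_arm --deltas "0.016 0.012 0 0 0; 0 0 0.03 0 0; 0 0 0.03 0 0; 0 0 0.03 0 0; 0 0 0.007 0 0"

```text
t: 6.75
ee_pos: [0.5958, 0.0558, 0.0972]
eef_rot: [[0.991, 0.134, -0.006], [0.134, -0.991, -0.0], [-0.006, -0.001, -1.0]]
wrist_force: [-0.6, -0.2, 1.0]
finger_gap: -0.0002
grip_force: 0.0
```

Request:
move_arm --deltas "0 0 0 0 0; -0.003 0 0 0 0; -0.003 0 0 0 0; -0.003 0 0 0 0; 0 0 0 0 0"

```text
t: 7.25
ee_pos: [0.5893, 0.0548, 0.1021]
eef_rot: [[0.991, 0.134, 0.002], [0.134, -0.991, 0.0], [0.002, 0.0, -1.0]]
wrist_force: [-0.4, -0.9, -0.3]
finger_gap: -0.0002
grip_force: 0.0
```

```bash
cat >> h.py <<'E'
def lev():
    st(); e=robot.get_obs()["ee_pos"][:2]; r=robot.get_obs()["eef_rot"]; v=(e-T)@RJ-[.0155,.027]; th=np.arctan2(r[1,0],r[0,0])-Y
    n=np.array([np.cos(th),np.sin(th)]); u=np.array([-n[1],n[0]]); print("th",th,"r",v@u,"d",v@n)
E
python3 -c "from h import *;lev()"
```

```text
t 7.25 jig [0.0316 0.1328] tipz 0.029061160465010102 toolyaw-jig 0.11998243221782706 z [ 0.0015  0.0002 -1.    ] F [-0.3988 -0.8876 -0.2514] gap -0.00019254781710731256
th 0.11998243221782706 r 0.10311247194766741 d 0.028611401797530037
```

Request:
move_arm --deltas "-0.004 0 0 0 0; -0.004 0 0 0 0; -0.0063 -0.001 0 -0.06 0; -0.0063 -0.001 0 -0.06 0; -0.0063 -0.001 0 -0.06 0"

```text
t: 7.75
ee_pos: [0.5629, 0.0533, 0.1016]
eef_rot: [[0.95, 0.312, 0.003], [0.312, -0.95, 0.001], [0.003, 0.0, -1.0]]
wrist_force: [2.0, 0.0, 0.3]
finger_gap: -0.0001
grip_force: 1.1
```

Request:
move_arm --deltas "-0.0063 -0.001 0 -0.06 0; -0.0063 -0.001 0 -0.06 0; -0.0063 -0.001 0 -0.06 0; -0.0063 -0.001 0 -0.06 0; -0.0063 -0.001 0 -0.06 0"

```text
t: 8.25
ee_pos: [0.5324, 0.0445, 0.1016]
eef_rot: [[0.815, 0.579, 0.003], [0.579, -0.815, 0.0], [0.003, 0.001, -1.0]]
wrist_force: [2.5, -0.4, 0.1]
finger_gap: 0.0003
grip_force: 1.0
```

```bash
python3 -c "from h import *;lev()"
```

```text
t 8.25 jig [-0.0254  0.1233] tipz 0.02855025575909466 toolyaw-jig 0.6027203161502176 z [ 0.0029  0.0004 -1.    ] F [ 2.4995 -0.4173  0.0615] gap 0.0003072832194637061
th 0.6027203161502176 r 0.10254359509436031 d 0.020858448255636396
```

Request:
move_arm --deltas "-0.0063 -0.001 0 -0.06 0; -0.0063 -0.001 0 -0.06 0; -0.0063 -0.001 0 -0.06 0; -0.0063 -0.001 0 -0.06 0; -0.0063 -0.001 0 -0.06 0"

```text
t: 8.75
ee_pos: [0.506, 0.0272, 0.1016]
eef_rot: [[0.608, 0.794, 0.003], [0.794, -0.608, 0.001], [0.003, 0.002, -1.0]]
wrist_force: [2.6, 1.1, 0.6]
finger_gap: 0.0002
grip_force: 1.1
```

Request:
move_arm --deltas "-0.0063 -0.001 0 -0.06 0; -0.0063 -0.001 0 -0.06 0; -0.0063 -0.001 0 -0.06 0; -0.0042 -0.0007 0 -0.04 0; -0.0042 -0.0007 0 -0.04 0"

```text
t: 9.25
ee_pos: [0.4878, 0.0065, 0.1015]
eef_rot: [[0.384, 0.923, 0.003], [0.923, -0.384, 0.001], [0.002, 0.002, -1.0]]
wrist_force: [2.3, 2.0, 0.2]
finger_gap: 0.0001
grip_force: 1.7
```

```bash
python3 -c "from h import *;lev()"
```

```text
t 9.25 jig [-0.0706  0.0859] tipz 0.028545312040988355 toolyaw-jig 1.1620556106434783 z [ 0.0029  0.0013 -1.    ] F [2.253  1.9942 0.2025] gap 0.000134422408558412
th 1.1620556106434783 r 0.10243603175656217 d 0.01985926236532097
```

Now into the bite, in small steps with the force watched.

Request:
move_arm --deltas "-0.003 -0.0005 0 -0.03 0; -0.003 -0.0005 0 -0.03 0; -0.002 -0.0003 0 -0.02 0; -0.002 -0.0003 0 -0.02 0; 0 0 0 0 0"

```text
t: 9.75
ee_pos: [0.4835, -0.0003, 0.1016]
eef_rot: [[0.29, 0.957, 0.004], [0.957, -0.29, 0.006], [0.007, 0.002, -1.0]]
wrist_force: [3.8, 8.0, -1.8]
finger_gap: -0.0001
grip_force: 4.3
```

```bash
python3 -c "from h import *;lev()"
```

```text
t 9.75 jig [-0.0751  0.0792] tipz 0.028610037610528757 toolyaw-jig 1.2622598959984137 z [ 0.004   0.0064 -1.    ] F [ 3.84    8.0307 -1.8057] gap -6.24304041225275e-05
th 1.2622598959984137 r 0.10215150430617896 d 0.022267521683946224
```

Request:
move_arm --deltas "-0.002 -0.0003 0 -0.02 0; -0.002 -0.0003 0 -0.02 0; -0.002 0 0 -0.01 0; 0 0 0 0 0; 0 0 0 0 0"

```text
t: 10.25
ee_pos: [0.4815, -0.0038, 0.1017]
eef_rot: [[0.24, 0.971, 0.004], [0.971, -0.24, 0.012], [0.012, 0.001, -1.0]]
wrist_force: [3.6, 15.6, -0.6]
finger_gap: -0.0001
grip_force: 7.7
```

Request:
move_arm --deltas "-0.0015 0 0 -0.01 0; -0.0015 0 0 0 0; 0 0 0 0 0; 0 0 0 0 0; 0 0 0 0 0"

```text
t: 10.75
ee_pos: [0.4806, -0.0059, 0.1016]
eef_rot: [[0.23, 0.973, 0.004], [0.973, -0.23, 0.014], [0.014, 0.001, -1.0]]
wrist_force: [2.9, 17.2, -0.3]
finger_gap: 0.0002
grip_force: 8.9
```

```bash
python3 -c "from h import *;lev()"
```

```text
t 10.75 jig [-0.078   0.0736] tipz 0.028635595009291873 toolyaw-jig 1.3243789792367406 z [ 0.0041  0.0137 -0.9999] F [ 2.8594 17.2173 -0.2727] gap 0.00018047267722097848
th 1.3243789792367406 r 0.10204512555845996 d 0.022432067222621446
```

It is tight: 17 N with the lever at about 1.30. I'll back off and rise clear.

Request:
move_arm --deltas "0.008 0 0 0 0; 0.008 0 0 0 0; 0.008 0 0 0 0; 0 0 -0.03 0 0; 0 0 -0.04 0 0"

```text
t: 11.25
ee_pos: [0.4826, 0.0124, 0.1694]
eef_rot: [[0.234, 0.972, -0.007], [0.972, -0.234, -0.001], [-0.002, -0.006, -1.0]]
wrist_force: [1.6, -0.4, 0.5]
finger_gap: 0.0005
grip_force: 0.0
```

Request:
move_arm --deltas "0 0 -0.045 0 0; 0 0 -0.045 0 0; -0.035 -0.03 0 0 0; -0.035 -0.03 0 0 0; -0.035 -0.03 0 0 0"

```text
t: 11.75
ee_pos: [0.3714, -0.0694, 0.2611]
eef_rot: [[0.233, 0.973, 0.0], [0.973, -0.233, -0.001], [-0.001, 0.001, -1.0]]
wrist_force: [0.5, -1.5, 1.2]
finger_gap: -0.0
grip_force: 0.0
```

Request:
move_arm --deltas "-0.035 0.035 0 0 0; -0.035 0.035 0 0 0; -0.035 0.035 0 0 0; -0.035 0.035 0 0 0; -0.035 0.035 0 0 0"

```text
t: 12.25
ee_pos: [0.5022, -0.2817, 0.2607]
eef_rot: [[0.235, 0.972, -0.0], [0.972, -0.235, -0.0], [-0.0, -0.0, -1.0]]
wrist_force: [0.8, -0.5, 0.3]
finger_gap: -0.0001
grip_force: 0.0
```

```bash
python3 - <<'E'
from h import *
st(); p,d=robot.grab_frame("top"); a=cv2.resize(p[100:230,218:328],None,fx=4.5,fy=4.5,interpolation=cv2.INTER_CUBIC)
cv2.imwrite("pics/c4.png",a[:,:,::-1])
E
```

```text
t 12.25 jig [-0.0605 -0.2024] tipz 0.18773488086851436 toolyaw-jig 1.319205060852312 z [-0.0005 -0.     -1.    ] F [ 0.8192 -0.5202  0.2563] gap -7.27417830703648e-05
```

View pics/c4.png

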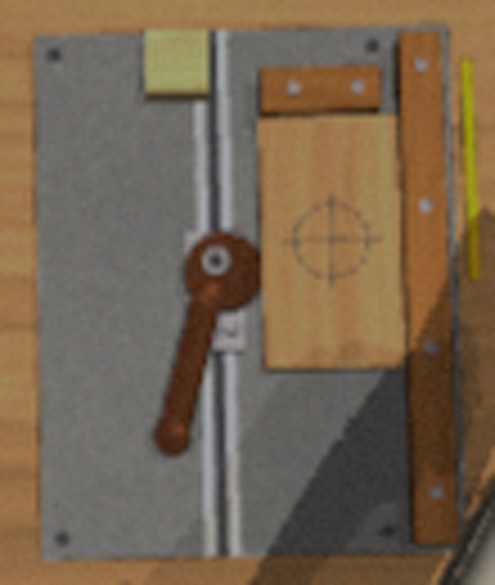

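The picture shows the cam at (222,270) against the board, the lever tip at (172,440), and the board (corners (259,117) to (405,368)) in the corner. One numeric check before handing in.

```bash
python3 - <<'E'
from h import *
f=lambda P,z:(ray("top",(np.array(P,float)+.5)/4.5-.5+[218,100],z)-T)@RJ
b=f([(259,117),(265,368),(405,368)],.038); print(b,"centre",(b[0]+b[2])/2,"yaw",np.arctan2(*(b[0]-b[1])[::-1]))
v=f([(172,438)],.042)-[.0155,.027]; print("lever",np.arctan2(-v[0,0],v[0,1]))
E
```

```text
[[ 0.1202 -0.0063]
 [-0.059  -0.0064]
 [-0.0611 -0.1041]] centre [ 0.0295 -0.0552] yaw 0.000524968304456956
lever 1.3111181448262952
```

```bash
python3 -c "from h import *;print(robot.job_done());st()"
```

```text
the job is handed in; nothing more can be done
None
the job is handed in; nothing more can be done
```

The job is handed in, with no verdict returned: by the last picture the board sits square in the corner (x 29.5, y −55.2 mm, yaw 0.0005 rad), the lever is at about 1.31 rad after a final 17 N push, and the arm is clear; I could not read the cam's clamping force directly.

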